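Unpin the parts cabinet and hold its spring door at 60 degrees

TASK

The parts cabinet's door is kept shut by a screwdriver dropped through its two latch eyes: pull the screwdriver straight up and out and stand it, blade down, in the open metal tool pot. Then swing the cabinet door open to 60 degrees and finish while still holding it there, so that I can reach in with both hands: its spring would shut it, and opened much wider it would knock the glass jar standing in its swing. Leave the jar and the other loose things on the shelf where they are.

Things in the scene. Friction and masses are not known exactly. Their poses are not given: they have to be found in the camera images.
- cabinet: Black plastic small-parts cabinet, 200 deep x 270 wide x 190 high (mm), fixed to the shelf. Origin: centre of its underside, at shelf height. The door is on its -x face; +y points to the hinge side, z up.
- latch_eye (a point): Centre of the 12 mm hole of the upper latch eye, on the upper face of a 4 mm steel plate, 194 mm above the shelf; the plate lies on the cabinet's top near the door's free edge, reaches 36 mm out over the door, and stays with the cabinet. A like eye fixed on the door's face sits 22 mm lower. While the screwdriver stands through both, the door cannot open.
- door (a joint): Opening angle of the cabinet door, rad: 0 shut, grows as it opens (60 degrees = 1.047), stops at 1.75. Black panel 262 wide x 178 high x 8 mm; its free edge swings out from the cabinet's front, clockwise seen from above, about the upright axis at door_hinge. A spring closes it: 0.3 N m shut, 0.65 N m at 60 degrees (about 4 N at the handle); let go, it snaps shut.
- door_handle (a point): Grip point of the door handle: steel D-pull, upright 10 mm round bar, 98 to 178 mm above the shelf, 35 mm out from the door's outer face (30 mm free behind it), a leg at each end. The point is on the bar's axis 160 mm above the shelf, 180 mm level distance from the hinge axis, 67 mm along the door from the eyes. Moves with the door: y runs along the door to the hinge, -x out of its face.
- door_hinge (a point): Point on the door's upright hinge axis, 160 mm above the shelf. It does not move.
- screwdriver_grip (a point): Middle of the black round ribbed handle (28 mm over the ribs, 83 long) of a screwdriver 175 mm long, 90 g; 133 mm above the blade tip, 42 mm below the handle's end; z points from blade to handle. Below the handle a 20 mm collar 12 high, then a steel shank 7 thick, 80 long. It starts upright through the latch eyes, collar resting on the upper eye; it comes free after rising 80 mm.
- screwdriver_tip (a point): The blade tip of the screwdriver (same axes); at the start 114 mm above the shelf.
- pot_rim (a point): Centre of the mouth of the open round metal tool pot, screwed to the shelf and empty: 66 mm outside diameter, 105 mm high, wall 3 mm, inner floor 6 mm above the shelf. A screwdriver let go in it leans on its rim.
- jar_center (a point): Centre of the small glass jar with a metal screw lid, 64 mm in diameter, 85 mm high, standing in the swing of the door: the door reaches it at about 80 degrees. Not to be moved.
- stud_a_center (a point): Centre of a zinc-plated wheel stud standing on its 29 mm head, 50 mm high. Bystander.
- stud_b_center (a point): Centre of the other wheel stud, the same. Bystander.
- socket_center (a point): Centre of an upright chrome deep socket, 27 mm in diameter, 78 mm high. Bystander.
- valve_tool_center (a point): Centre of a flat-lying cross-shaped valve core tool, about 84 x 67 mm, 12 mm high. Bystander.
- spray_can_center (a point): Centre of an upright spray can, 54 mm in diameter, 160 mm high. Bystander.
- gauge_center (a point): Centre of the dial of a tyre gauge lying on its back, 52 mm dial with a 80 mm stem to its own -x, 22 mm high. Bystander.
There are look-alikes about, which are no part of the job. Of the things like the part that bears screwdriver_grip, leave any that is red or yellow; of the rest the smaller one is meant.

How it is judged:
By the outcome, as a careful person would: the job done as asked, in the order asked, and still so for the second after the job is handed in, while the arm keeps its last pose, push and grip.
It also fails if it takes over 64 s, if anything falls off the work surface, if the arm or the gripper's body presses on something with over 40 N, if the wrist force passes 120 N, or if a joint passes its speed limit or range.

ROBOT

A 6-joint arm with a two-finger parallel gripper is mounted at the origin on the work surface. World frame = base frame: x ahead of the robot, y to its left, z up, the work surface at z = 0. Lengths are in m, angles in rad, forces in N, time in s.
With the tool pointing down it reaches from about 0.35 to 0.775 m from the base axis. Payload 7.3 kg.
Tool frame: the origin (TCP) lies midway between the tips of the shut fingers; the grasp point (between the pads) lies 19 mm behind it (robot.grip_depth is the z of the grasp point in the tool frame, in m); z points along the fingers, y is the line along which they close (so a half turn about z gives the same grasp; the last joint's range is limited). The gripper opens to 92 mm and grips with 3 to 60 N. Pads are 19 mm wide; open, the fingers measure 130 mm over their backs; the gripper's body (75 mm by 190 mm) begins 47 mm behind the grasp point.
Start: joints at [-1.327, 0.342, 1.524, -0, 1.275, -0.146], TCP at [0.2, -0.486, 0.227] pointing down, gripper open.
Joint ranges: [-2.53, 2.53], [-0.77, 2.02], [0.04, 2.7], [-1, 4.14], [0.28, 2.66], [-3.11, 3.11]. Speed limits (rad/s): [2.57, 2.57, 3.14, 3.14, 3.14, 3.14].

INTERFACE

Orientations are given as [roll, pitch, yaw] about the fixed x, y, z axes, in that order (R = Rz(yaw) Ry(pitch) Rx(roll)).
In Python, from cell import robot, viewer gives the robot as it stands.
- The arm moves only by the tool step_arm, never from a script. Its argument "increments" is a list of rows, each an object with "delta_pos": the shift along the tool's x, y, z in cm, a list of three; "dr": the turn, a rotation vector about the tool's x, y, z in degrees, a list of three; "fingers": the closure, from -1 (fully open) to 1 (shut), so that 0 is half open. In form: [{"delta_pos": [tx, ty, tz], "dr": [wx, wy, wz], "fingers": fingers}, ...]. A call has exactly 5 rows; each row is the pose to reach, as a shift and turn from the pose commanded when the call began, along the tool's axes at that moment; what a row does not reach only later rows make up. A row lasts 1/8 s, in which the tool goes at most 62.5 mm and 10.7 degrees, less where a joint would pass 70% of its speed; a pose out of reach is approached as far as the arm can. A call with a gripper value outside its range is refused whole. The fingers move at their own pace and stop on an object; "newtons" is the grip in N (left out, the last holds). Time passes only in rows, so rows that repeat a pose let the fingers close, or fill a call up. It gives the time, the measured TCP pose, the force, the opening and the grip force at its end, in the units of the state.
- robot.observe(): the state, without advancing time (a new reading comes with each control period).
- viewer.read_camera(name): name is "scene" or "top" or "wrist"; returns the picture (400x640x3 uint8, red, green, blue); there is no depth.
- viewer.camera_params(name): a dict with "K" (3x3 intrinsics, pixels), "T" (4x4, takes a point from camera to world coordinates). Camera axes: x right, y down, z forward; pixel columns grow to the right and rows downward; lengths in m; the calibration is good to about 2 mm. A picture is of the moment at which its call begins: read the wrist's pose just before it. camera_params takes no time and is no camera call; for the wrist camera it gives the pose at the moment of the call.
- robot.hand_in(): hands the job in; it is judged then, once.
The state is a dict: "time": time; "qpos": joint angles; "qvel": joint speeds; "joint_efforts": joint torques, N m; "tool_pos": TCP position; "tool_rot": TCP orientation; "contact_force": force on the tool from outside, world axes, zero at the start; "torque": the same for the moment, N m; "opening": finger opening in m; "grip_force": force on a finger pad.
Only numpy, scipy, OpenCV 4.12 (cv2) and the standard library are available. Lean on these libraries where they do the work, as an engineer would, in place of code of your own. Each camera call takes 0.05 s, during which the arm holds its last target. There are 200 camera calls.

## Working session

There is one attempt and no reset: what is moved stays moved. The work goes in short steps, Python scripts to look and compute and a tool call to move; the robot and the scene stay as the last step left them, time stands still between calls to the robot, and variables do not carry over. Pictures are saved under pics/ and viewed, at most 10 in all, crops included, and the job is handed in when it is done.

Besides the shell and the picture viewer there is one more tool, called after "Request:" as name([rows], argument=value, ...), one row to a line, values as JSON. step_arm: Moves the arm, as the interface text tells. Its arguments: {"type":"object","properties":{"increments":{"type":"array"},"newtons":{"type":"number"}},"required":["increments"]}

```bash
ls; mkdir -p pics; python3 - <<'E'
from cell import robot, viewer
import cv2,numpy as np
for n in ("scene","top"):
    im=viewer.read_camera(n); cv2.imwrite(f"pics/{n}0.png",cv2.cvtColor(im,cv2.COLOR_RGB2BGR))
    p=viewer.camera_params(n); print(n,np.round(p["K"],1).tolist(),np.round(p["T"],3).tolist())
print(robot.observe())
E
```

```text
pics
scene [[475.1, 0.0, 317.1], [0.0, 475.1, 206.9], [0.0, 0.0, 1.0]] [[0.782, 0.376, -0.497, 1.122], [0.623, -0.483, 0.615, -0.795], [-0.009, -0.791, -0.612, 0.878], [0.0, 0.0, 0.0, 1.0]]
top [[444.0, 0.0, 316.1], [0.0, 444.0, 196.3], [0.0, 0.0, 1.0]] [[-0.045, -0.973, 0.225, 0.242], [-0.999, 0.044, -0.012, -0.085], [0.002, -0.225, -0.974, 1.505], [0.0, 0.0, 0.0, 1.0]]
{'time': 0.1, 'qpos': array([-1.32697659e+00,  3.42662357e-01,  1.52494297e+00, -1.41960678e-05,
        1.27541252e+00, -1.45961865e-01]), 'qvel': array([ 5.60206062e-05, -2.29185895e-03, -1.83733792e-03, -1.47550564e-05,
       -1.46093444e-03, -1.19542410e-03]), 'joint_efforts': array([ 2.40356443e-03, -4.32001519e+01, -2.44694656e+01,  7.19560822e-02,
        5.26343076e-02, -3.96990549e-05]), 'tool_pos': array([ 0.19943569, -0.48523561,  0.22610214]), 'tool_rot': array([-3.14018065e+00, -1.93854050e-04,  3.89785610e-01]), 'contact_force': array([-0.07426813, -0.0304074 ,  0.34866824]), 'torque': array([ 0.01455406, -0.02620988,  0.0001361 ]), 'grip_force': 0.0, 'opening': 0.09191735370708291}
```

View pics/scene0.png

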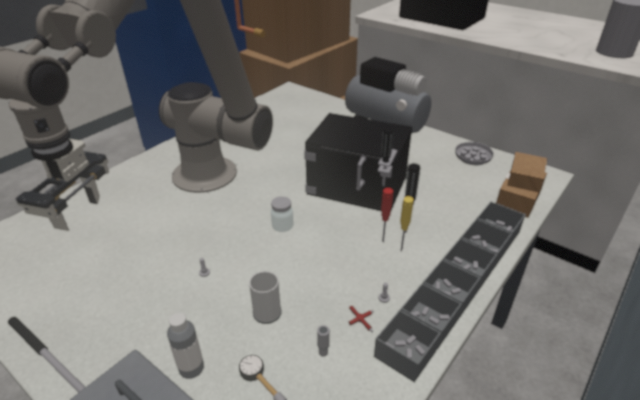

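View pics/top0.png

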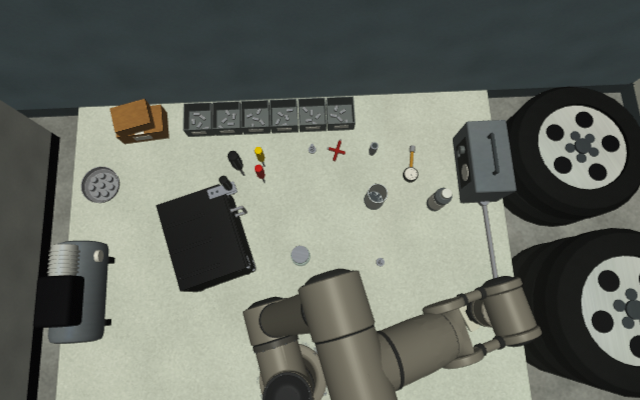

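Candidates for the screwdriver: black at scene (387,145)/top (225,183), at the latch plate. Another black, apparently larger, is at scene (412,180)/top (235,158). Red is at scene (387,205) and yellow at scene (407,213). I'll check these in a crop.

```bash
python3 - <<'E'
import cv2,numpy as np
a=cv2.imread("pics/scene0.png")[110:260,290:440]; b=cv2.imread("pics/top0.png")[140:300,150:280]
a=cv2.resize(a,(450,450),interpolation=2)
b=cv2.resize(b,(340,418),interpolation=2)
o=np.zeros((450,795,3),np.uint8);o[:,:450]=a;o[:418,452:792]=b
cv2.imwrite("pics/crop0.png",o)
E
```

```text
(no output)
```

View pics/crop0.png

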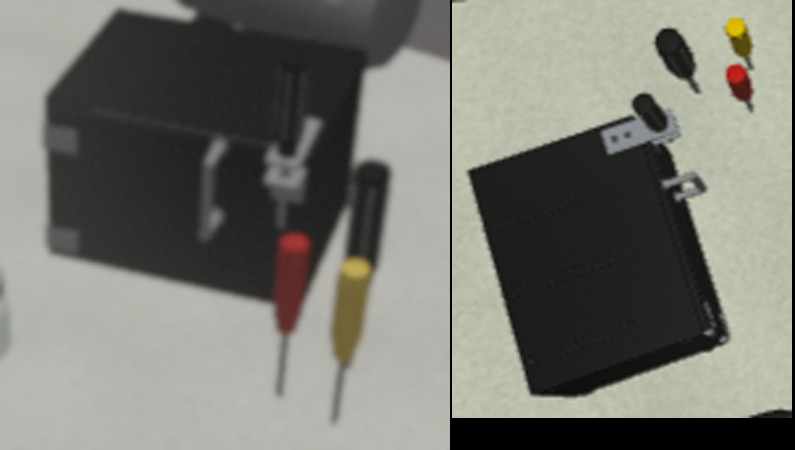

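The target is the black one standing through the plate eye: handle end at scene ≈(387,132), top ≈(223,179). The other black one is clearly bigger and stands apart. Next I measure the points.

```bash
cat > h.py <<'E'
import numpy as np
from cell import robot, viewer
def ray(n,uv,P=None):
    p=P or viewer.camera_params(n); K=np.array(p["K"]);T=np.array(p["T"])
    return T[:3,3],T[:3,:3]@np.linalg.solve(K,[*uv,1])
def atz(n,uv,z,P=None):
    o,d=ray(n,uv,P); return o+d*(z-o[2])/d[2]
def tri(*obs):
    A=np.zeros((3,3));b=np.zeros(3)
    for n,uv in obs:
        o,d=ray(n,uv);d/=np.linalg.norm(d);M=np.eye(3)-np.outer(d,d);A+=M;b+=M@o
    return np.linalg.solve(A,b)
def proj(n,X,P=None):
    p=P or viewer.camera_params(n);T=np.linalg.inv(p["T"]);c=T[:3,:3]@X+T[:3,3];q=np.array(p["K"])@c;return q[:2]/q[2]
E
python3 - <<'E'
from h import *
np.set_printoptions(precision=3,suppress=True)
c=lambda u,v:((u-452)/2.615+150,v/2.615+140)
s=lambda u,v:(u/3+290,v/3+110)
print("sd",atz("scene",s(292,65),.289),atz("top",c(643,101),.289),tri(("scene",s(292,65)),("top",c(643,101))))
print("eye",atz("scene",s(288,152),.194))
print("bigblack",tri(("scene",s(373,168)),("top",c(667,37))))
print("red",tri(("scene",s(294,242)),("top",c(737,73))),"yel",tri(("scene",s(354,268)),("top",c(736,25))))
print("bar",atz("scene",s(217,143),.178),atz("scene",s(208,232),.098),atz("top",c(703,183),.178))
for n,p in dict(back1=(469,172),back2=(531,393),fr1=(632,115),fr2=(722,340)).items(): print(n,atz("top",c(*p),.19))
print("sc corners",[atz("scene",s(*p),.19) for p in ((118,10),(48,97),(365,50))])
print("pot",atz("scene",(264,281),.105),atz("top",(376,191),.105))
print("jar",atz("scene",(281,203),.085),atz("top",(300,254),.085))
E
python3 - <<'E'
import cv2,numpy as np
a=cv2.imread("pics/scene0.png")[190:330,190:340]; b=cv2.imread("pics/top0.png")[160:300,280:410]
o=np.zeros((420,845,3),np.uint8);o[:,:450]=cv2.resize(a,(450,420),interpolation=2);o[:,452:842]=cv2.resize(b,(390,420),interpolation=2)
cv2.imwrite("pics/crop1.png",o[:,:800])
E
```

```text
sd [0.589 0.152 0.289] [0.586 0.161 0.289] [0.586 0.161 0.285]
eye [0.585 0.166 0.194]
bigblack [0.679 0.146 0.224]
red [0.649 0.073 0.175] yel [0.708 0.073 0.176]
bar [0.513 0.161 0.178] [0.526 0.134 0.098] [0.515 0.114 0.178]
back1 [0.538 0.382 0.19 ]
back2 [0.284 0.304 0.19 ]
fr1 [0.598 0.194 0.19 ]
fr2 [0.333 0.092 0.19 ]
sc corners [array([0.29 , 0.301, 0.19 ]), array([0.348, 0.115, 0.19 ]), array([0.541, 0.382, 0.19 ])]
pot [ 0.568 -0.3    0.105] [ 0.574 -0.298  0.105]
jar [ 0.387 -0.045  0.085] [ 0.384 -0.043  0.085]
```

View pics/crop1.png

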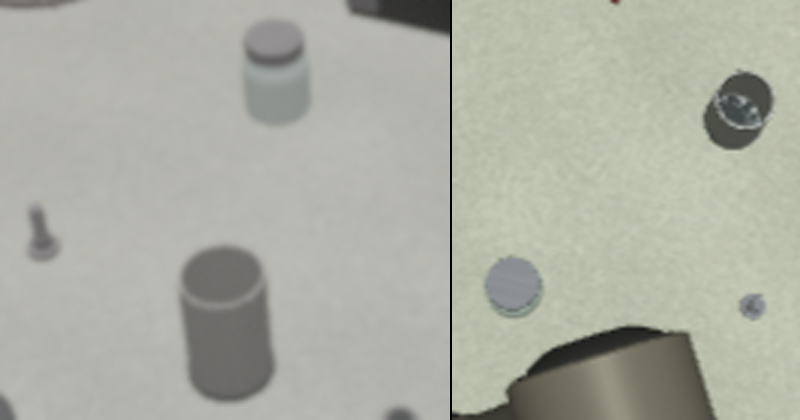

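Jar lid is at scene ≈(281,203) and the pot mouth at scene ≈(264,282)/top ≈(378,193). Both agree across the two views to about 5 mm. Now I work out the first transit.

```bash
cat >> h.py <<'E'
from scipy.spatial.transform import Rotation as Ro
np.set_printoptions(precision=3,suppress=True)
def delta(xyz,yaw_deg,pose=None):
    s=robot.observe(); p,r=pose or (s["tool_pos"],s["tool_rot"]); R=Ro.from_euler("xyz",r)
    G=Ro.from_euler("xyz",[np.pi,0,np.radians(yaw_deg)])
    return R.inv().apply(np.array(xyz)-p)*100,np.degrees((R.inv()*G).as_rotvec())
E
python3 - <<'E'
from h import *
P=viewer.camera_params("wrist");s=robot.observe()
R=Ro.from_euler("xyz",s["tool_rot"]);T=np.array(P["T"])
print("cam in tool",R.inv().apply(T[:3,3]-s["tool_pos"]),R.inv().as_matrix()@T[:3,:3],P["K"][0])
print(*delta([.2,-.486,.40],108.5)); print(*delta([.586,.161,.40],108.5))
print(atz("top",(377.7,193.3),.105),atz("scene",(264.3,282.3),.105))
E
```

```text
cam in tool [ 0.085 -0.001 -0.159] [[ 0.    -0.951 -0.308]
 [ 1.     0.    -0.   ]
 [ 0.    -0.308  0.951]] [324.708   0.    323.506]
[  0.027   0.068 -17.39 ] [ -0.057  -0.07  -86.167]
[ 60.317 -45.112 -17.314] [ -0.057  -0.07  -86.167]
[ 0.566 -0.303  0.105] [ 0.571 -0.302  0.105]
```

Request:
step_arm([
  {"delta_pos": [4,-3,-5],"dr": [0,0,-10],"fingers": -1},
  {"delta_pos": [8,-6,-10],"dr": [0,0,-20],"fingers": -1},
  {"delta_pos": [12,-9,-14],"dr": [0,0,-30],"fingers": -1},
  {"delta_pos": [16.5,-12.5,-17],"dr": [0,0,-40],"fingers": -1},
  {"delta_pos": [21,-16,-17.3],"dr": [0,0,-50],"fingers": -1},
])

```text
time: 0.72
tool_pos: [0.3276, -0.2674, 0.3992]
tool_rot: [3.139, 0.002, 1.267]
contact_force: [1.1, -0.5, 0.1]
opening: 0.0918
grip_force: 0.0
```

```bash
python3 - <<'E'
from h import *
print(robot.observe()["time"],robot.observe()["tool_pos"],robot.observe()["qpos"]);print(*delta([.580,.16,.40],108.5))
E
```

```text
0.725 [ 0.328 -0.267  0.399] [-0.866  0.065  1.412  0.     1.662 -0.562]
[48.334 11.295 -0.123] [  0.117   0.136 -35.906]
```

Request:
step_arm([
  {"delta_pos": [6,1.4,0],"dr": [0,0,-8],"fingers": -1},
  {"delta_pos": [12,2.8,0],"dr": [0,0,-16],"fingers": -1},
  {"delta_pos": [18,4.2,0],"dr": [0,0,-24],"fingers": -1},
  {"delta_pos": [24,5.6,0],"dr": [0,0,-32],"fingers": -1},
  {"delta_pos": [30,7,0],"dr": [0,0,-36],"fingers": -1},
])

```text
time: 1.35
tool_pos: [0.4852, -0.0019, 0.3974]
tool_rot: [-3.141, 0.0, 1.894]
contact_force: [1.2, -1.4, 0.6]
opening: 0.0923
grip_force: 0.0
```

```bash
python3 - <<'E'
from h import *
print(robot.observe()["tool_pos"]);print(*delta([.584,.16,.40],108.5))
E
```

```text
[ 0.485 -0.002  0.397]
[12.212 14.506 -0.267] [-0.017  0.011  0.013]
```

Request:
step_arm([
  {"delta_pos": [3,4,-0.3],"dr": [0,0,0],"fingers": -1},
  {"delta_pos": [6,8,-0.3],"dr": [0,0,0],"fingers": -1},
  {"delta_pos": [9,12,-0.3],"dr": [0,0,0],"fingers": -1},
  {"delta_pos": [12.2,14.5,-0.3],"dr": [0,0,0],"fingers": -1},
  {"delta_pos": [12.2,14.5,-0.3],"dr": [0,0,0],"fingers": -1},
])

```text
time: 1.98
tool_pos: [0.5842, 0.1601, 0.3987]
tool_rot: [-3.139, -0.001, 1.894]
contact_force: [0.6, 0.1, -0.4]
opening: 0.0915
grip_force: 0.0
```

```bash
python3 - <<'E'
from h import *
import cv2,pickle
P=viewer.camera_params("wrist");im=viewer.read_camera("wrist");pickle.dump(P,open("w1.pkl","wb"))
cv2.imwrite("pics/w1.png",im[...,::-1])
print(robot.observe()["tool_pos"],proj("wrist",np.array([.586,.161,.289]),P),proj("wrist",np.array([.586,.161,.194]),P))
E
```

```text
[0.584 0.159 0.399] [325.439 196.68 ] [325.228 171.899]
```

View pics/w1.png

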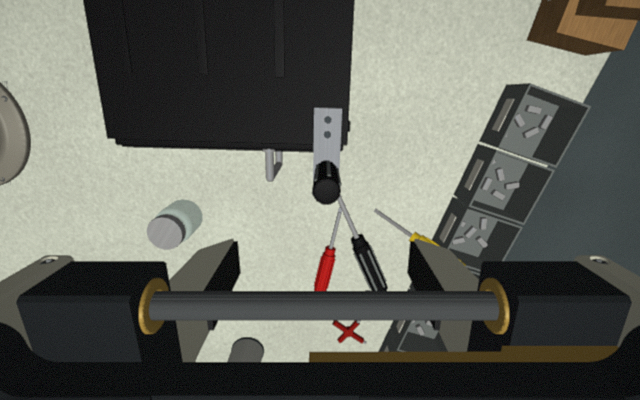

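The wrist view shows the handle end at (327,190) with the latch plate behind it, the handle D-pull at about (270,165), and the jar at (170,228).

```bash
python3 - <<'E'
from h import *
import pickle,cv2
P=pickle.load(open("w1.pkl","rb"))
X=atz("wrist",(327,190),.289,P);print("sd",X,"plate far corners",atz("wrist",(314,107),.194,P),atz("wrist",(341,107),.194,P))
a,b=atz("wrist",(120,140),.186,P),atz("wrist",(313,148),.186,P);print("door edge",a,b,np.degrees(np.arctan2(*(b-a)[[1,0]])))
print(*delta([X[0],X[1],.240],108.5))
c=cv2.imread("pics/w1.png")[90:220,90:370];cv2.imwrite("pics/w1c.png",cv2.resize(c,None,fx=2.8,fy=2.8,interpolation=2))
E
```

```text
sd [0.585 0.167 0.289] plate far corners [0.552 0.225 0.194] [0.579 0.234 0.194]
door edge [0.353 0.12  0.186] [0.564 0.181 0.186] 16.196865704666486
[ 0.766  0.442 15.929] [-0.125 -0.006 -0.047]
```

View pics/w1c.png

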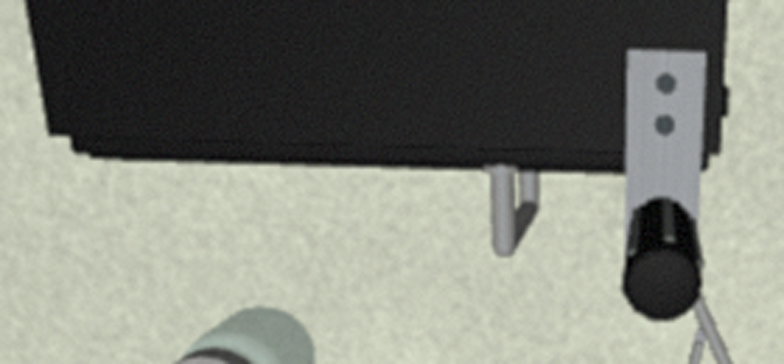

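Request:
step_arm([
  {"delta_pos": [0.6,0.4,4],"dr": [0,0,0],"fingers": -1},
  {"delta_pos": [0.6,0.4,8],"dr": [0,0,0],"fingers": -1},
  {"delta_pos": [0.6,0.4,12],"dr": [0,0,0],"fingers": -0.5},
  {"delta_pos": [0.6,0.4,15],"dr": [0,0,0],"fingers": -0.3},
  {"delta_pos": [0.6,0.4,16.5],"dr": [0,0,0],"fingers": 0},
], newtons=25)

```text
time: 2.65
tool_pos: [0.5849, 0.1632, 0.2342]
tool_rot: [-3.139, -0.0, 1.889]
contact_force: [0.3, -1.0, 0.0]
opening: 0.0664
grip_force: 0.0
```

Request:
step_arm([
  {"delta_pos": [0,0,0],"dr": [0,0,0],"fingers": 0.2},
  {"delta_pos": [0,0,0],"dr": [0,0,0],"fingers": 1},
  {"delta_pos": [0,0,0],"dr": [0,0,0],"fingers": 1},
  {"delta_pos": [0,0,0],"dr": [0,0,0],"fingers": 1},
  {"delta_pos": [0,0,0],"dr": [0,0,0],"fingers": 1},
])

```text
time: 3.28
tool_pos: [0.586, 0.1646, 0.2362]
tool_rot: [3.14, 0.0, 1.891]
contact_force: [-0.2, -0.5, 2.9]
opening: 0.0249
grip_force: 25.0
```

```bash
python3 - <<'E'
from h import *
import pickle
P=pickle.load(open("w1.pkl","rb"))
print("bar w",atz("wrist",(270.4,178.6),.178,P),"inner leg end",atz("wrist",(268.5,150),.178,P),"bar scene",atz("scene",(290+208/3,110+155/3),.178))
a=np.array([.585,.165]);
for t in(16,18): 
  t=np.radians(t);u=np.array([np.cos(t),np.sin(t)]);print("along",(a-atz("wrist",(270.4,178.6),.178,P)[:2])@u)
s=robot.observe();print(s["tool_pos"],s["opening"],s["grip_force"],s["contact_force"],s["torque"])
E
```

```text
bar w [0.527 0.129 0.178] inner leg end [0.516 0.161 0.178] bar scene [0.518 0.139 0.178]
along 0.06552297495364133
along 0.06614746312584613
[0.586 0.165 0.236] 0.02489951143202788 24.97379869222641 [-0.171 -0.536  2.895] [ 0.019 -0.123 -0.005]
```

Request:
step_arm([
  {"delta_pos": [0,0,-1],"dr": [0,0,0],"fingers": 1},
  {"delta_pos": [0,0,-3],"dr": [0,0,0],"fingers": 1},
  {"delta_pos": [0,0,-5],"dr": [0,0,0],"fingers": 1},
  {"delta_pos": [0,0,-7],"dr": [0,0,0],"fingers": 1},
  {"delta_pos": [0,0,-9],"dr": [0,0,0],"fingers": 1},
])

```text
time: 3.9
tool_pos: [0.5857, 0.1646, 0.3266]
tool_rot: [-3.142, 0.0, 1.891]
contact_force: [0.3, 0.2, -0.6]
opening: 0.0246
grip_force: 25.0
```

Request:
step_arm([
  {"delta_pos": [0,0,-2],"dr": [0,0,0],"fingers": 1},
  {"delta_pos": [0,0,-4],"dr": [0,0,0],"fingers": 1},
  {"delta_pos": [0,0,-6],"dr": [0,0,0],"fingers": 1},
  {"delta_pos": [0,0,-7],"dr": [0,0,0],"fingers": 1},
  {"delta_pos": [0,0,-7],"dr": [0,0,0],"fingers": 1},
])

```text
time: 4.53
tool_pos: [0.5859, 0.1646, 0.396]
tool_rot: [3.141, 0.0, 1.891]
contact_force: [0.9, -0.2, -0.5]
opening: 0.0248
grip_force: 25.0
```

```bash
python3 - <<'E'
from h import *
import cv2
s=robot.observe();print(s["tool_pos"],s["opening"],s["grip_force"],s["contact_force"],s["qpos"])
print(*delta([.569,-.302,s["tool_pos"][2]],60))
im=viewer.read_camera("scene")[40:290,270:470];cv2.imwrite("pics/s2.png",cv2.resize(im[...,::-1],(480,600),interpolation=2))
E
```

```text
[0.586 0.165 0.396] 0.024841619836997977 24.973926544189453 [ 0.855 -0.196 -0.531] [ 0.148  0.456  0.897 -0.     1.788 -0.172]
[-43.757 -16.284  -0.005] [ 0.06  -0.01  48.335]
```

View pics/s2.png

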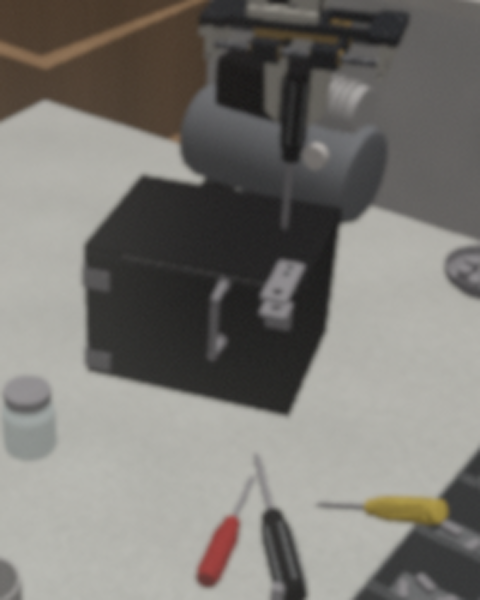

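The screwdriver hangs free and upright in the gripper (crop ≈(292,110)). The look-alikes are lying on the shelf, well away from the arm. Next I carry it to the pot.

Request:
step_arm([
  {"delta_pos": [-5,-2,0],"dr": [0,0,5],"fingers": 1},
  {"delta_pos": [-10,-4,0],"dr": [0,0,11],"fingers": 1},
  {"delta_pos": [-15.5,-6,0],"dr": [0,0,17],"fingers": 1},
  {"delta_pos": [-21,-8,0],"dr": [0,0,23],"fingers": 1},
  {"delta_pos": [-26.5,-10,0],"dr": [0,0,29],"fingers": 1},
])

```text
time: 5.2
tool_pos: [0.5737, -0.1201, 0.3946]
tool_rot: [-3.14, -0.0, 1.381]
contact_force: [0.6, 0.8, -0.3]
opening: 0.0245
grip_force: 25.0
```

```bash
python3 - <<'E'
from h import *
print(*delta([.569,-.302,.396],60))
E
```

```text
[-17.95    2.965  -0.153] [-0.098  0.003 19.149]
```

Request:
step_arm([
  {"delta_pos": [-5,0.8,0],"dr": [0,0,6],"fingers": 1},
  {"delta_pos": [-10,1.6,0],"dr": [0,0,12],"fingers": 1},
  {"delta_pos": [-15,2.5,0],"dr": [0,0,18],"fingers": 1},
  {"delta_pos": [-18,3,0],"dr": [0,0,19],"fingers": 1},
  {"delta_pos": [-18,3,0],"dr": [0,0,19],"fingers": 1},
])

```text
time: 5.82
tool_pos: [0.5697, -0.3032, 0.3933]
tool_rot: [-3.138, 0.0, 1.05]
contact_force: [0.2, 1.0, -1.0]
opening: 0.0248
grip_force: 25.0
```

```bash
python3 - <<'E'
from h import *
import cv2,pickle
P=viewer.camera_params("wrist");im=viewer.read_camera("wrist");pickle.dump(P,open("w2.pkl","wb"))
cv2.imwrite("pics/w2.png",im[...,::-1])
s=robot.observe();print(s["tool_pos"],s["tool_rot"],proj("wrist",np.array([.569,-.302,.105]),P))
t=s["tool_pos"]-[0,0,.124-.002];print("tip",t,proj("wrist",t,P))
E
```

```text
[ 0.57  -0.302  0.394] [-3.139 -0.     1.052] [323.517 157.9  ]
tip [ 0.57  -0.302  0.272] [323.572 191.482]
```

View pics/w2.png

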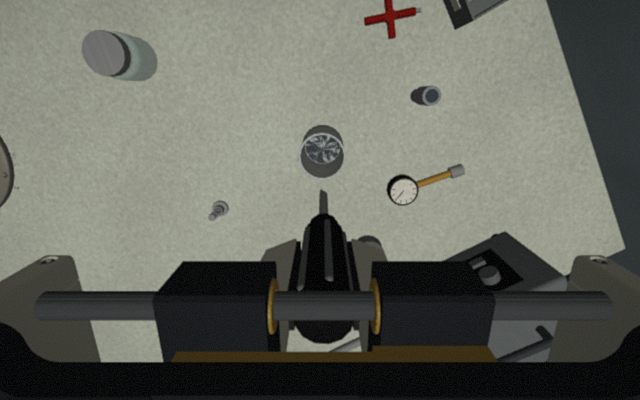

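The wrist view puts the pot mouth at about (322,157), where it was predicted, and the blade tip at (323,191). I'll lower it.

Request:
step_arm([
  {"delta_pos": [0,0,5],"dr": [0,0,0],"fingers": 1},
  {"delta_pos": [0,0,10],"dr": [0,0,0],"fingers": 1},
  {"delta_pos": [0,0,14],"dr": [0,0,0],"fingers": 1},
  {"delta_pos": [0,0,17],"dr": [0,0,0],"fingers": 1},
  {"delta_pos": [0,0,20],"dr": [0,0,0],"fingers": 1},
])

```text
time: 6.5
tool_pos: [0.5705, -0.2989, 0.1946]
tool_rot: [-3.141, -0.0, 1.055]
contact_force: [0.6, -1.6, -1.6]
opening: 0.0249
grip_force: 25.0
```

Request:
step_arm([
  {"delta_pos": [0,0,2],"dr": [0,0,0],"fingers": 1},
  {"delta_pos": [0,0,4],"dr": [0,0,0],"fingers": 1},
  {"delta_pos": [0,0,5.4],"dr": [0,0,0],"fingers": 1},
  {"delta_pos": [0,0,6],"dr": [0,0,0],"fingers": 1},
  {"delta_pos": [0,0,6],"dr": [0,0,0],"fingers": 1},
])

```text
time: 7.12
tool_pos: [0.5705, -0.3006, 0.1357]
tool_rot: [3.142, -0.0, 1.053]
contact_force: [-0.6, 0.7, -1.7]
opening: 0.0245
grip_force: 25.0
```

Request:
step_arm([
  {"delta_pos": [0,0,0.3],"dr": [0,0,0],"fingers": 1},
  {"delta_pos": [0,0,0.6],"dr": [0,0,0],"fingers": 1},
  {"delta_pos": [0,0,0.6],"dr": [0,0,0],"fingers": 0.3},
  {"delta_pos": [0,0,0.6],"dr": [0,0,0],"fingers": 0},
  {"delta_pos": [0,0,0.6],"dr": [0,0,0],"fingers": -0.2},
])

```text
time: 7.75
tool_pos: [0.5705, -0.301, 0.1298]
tool_rot: [3.141, 0.0, 1.053]
contact_force: [0.1, -0.3, -0.0]
opening: 0.0478
grip_force: 0.0
```

Request:
step_arm([
  {"delta_pos": [0,0,0.6],"dr": [0,0,0],"fingers": -0.4},
  {"delta_pos": [0,0,0],"dr": [0,0,0],"fingers": -0.5},
  {"delta_pos": [0,0,-2],"dr": [0,0,0],"fingers": -0.6},
  {"delta_pos": [0,0,-6],"dr": [0,0,0],"fingers": -0.6},
  {"delta_pos": [0,0,-11],"dr": [0,0,0],"fingers": -0.6},
])

```text
time: 8.38
tool_pos: [0.57, -0.3006, 0.2402]
tool_rot: [-3.14, -0.0, 1.053]
contact_force: [0.2, -0.3, -0.4]
opening: 0.0733
grip_force: 0.0
```

Request:
step_arm([
  {"delta_pos": [0,0,-3],"dr": [0,0,0],"fingers": -0.6},
  {"delta_pos": [0,0,-6],"dr": [0,0,0],"fingers": -0.6},
  {"delta_pos": [0,0,-9],"dr": [0,0,0],"fingers": -0.6},
  {"delta_pos": [0,0,-10],"dr": [0,0,0],"fingers": -0.6},
  {"delta_pos": [0,0,-10],"dr": [0,0,0],"fingers": -0.6},
])

```text
time: 9.0
tool_pos: [0.5705, -0.3009, 0.3397]
tool_rot: [3.141, 0.0, 1.053]
contact_force: [-0.7, -0.2, -0.2]
opening: 0.0733
grip_force: 0.0
```

```bash
python3 - <<'E'
from h import *
import cv2
a=viewer.read_camera("scene")[200:350,180:400];b=viewer.read_camera("wrist")
o=np.vstack([cv2.resize(a,(440,300),interpolation=2),cv2.resize(b,(440,275))])
cv2.imwrite("pics/p3.png",o[...,::-1])
print(robot.observe()["tool_pos"],*delta([.50,.10,.34],106.5))
E
```

```text
[ 0.57  -0.301  0.338] [ 31.351 -25.925  -0.125] [ -0.124  -0.061 -46.167]
```

View pics/p3.png

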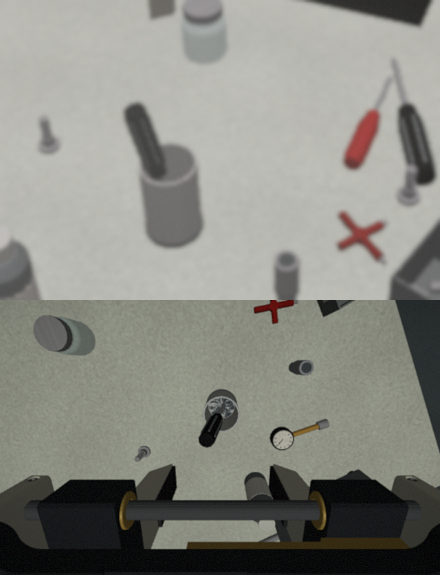

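The screwdriver stands in the pot, leaning on the rim: scene crop (145,140), wrist crop (210,430). Now the door handle.

Request:
step_arm([
  {"delta_pos": [4,-3,0],"dr": [0,0,-6],"fingers": -0.3},
  {"delta_pos": [8,-6,0],"dr": [0,0,-12],"fingers": -0.3},
  {"delta_pos": [12.5,-9.5,0],"dr": [0,0,-18],"fingers": -0.3},
  {"delta_pos": [17,-13,0],"dr": [0,0,-25],"fingers": 0},
  {"delta_pos": [21.5,-16.5,0],"dr": [0,0,-32],"fingers": 0},
])

```text
time: 9.72
tool_pos: [0.5325, -0.0306, 0.3382]
tool_rot: [-3.139, -0.001, 1.615]
contact_force: [0.6, -0.9, 0.0]
opening: 0.0469
grip_force: 0.0
```

```bash
python3 - <<'E'
from h import *
print(*delta([.525,.13,.28],106.5))
E
```

```text
[16.073 -0.017  5.83 ] [ -0.123  -0.05  -13.948]
```

Request:
step_arm([
  {"delta_pos": [5,0,0],"dr": [0,0,-5],"fingers": 0},
  {"delta_pos": [10,0,1],"dr": [0,0,-10],"fingers": 0},
  {"delta_pos": [14.5,0,3],"dr": [0,0,-14],"fingers": 0},
  {"delta_pos": [16,0,5.5],"dr": [0,0,-14],"fingers": 0},
  {"delta_pos": [16,0,5.8],"dr": [0,0,-14],"fingers": 0},
])

```text
time: 10.35
tool_pos: [0.5254, 0.1283, 0.2789]
tool_rot: [-3.136, -0.001, 1.858]
contact_force: [0.3, -0.7, 0.7]
opening: 0.0461
grip_force: 0.0
```

```bash
python3 - <<'E'
from h import *
import cv2,pickle
P=viewer.camera_params("wrist");im=viewer.read_camera("wrist");pickle.dump(P,open("w4.pkl","wb"))
cv2.imwrite("pics/w4.png",cv2.resize(im[80:230,130:430],(800,400),interpolation=cv2.INTER_CUBIC)[...,::-1])
s=robot.observe();print(s["tool_pos"],s["tool_rot"],proj("wrist",np.array([.526,.13,.178]),P))
E
```

```text
[0.526 0.127 0.28 ] [-3.138 -0.     1.857] [324.807 198.535]
```

View pics/w4.png

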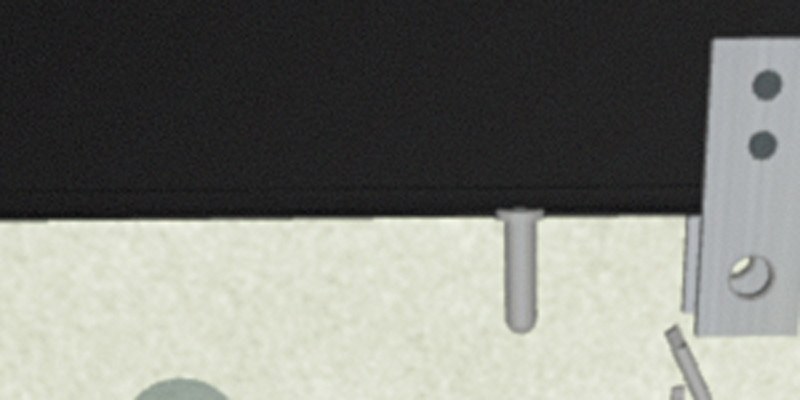

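The final wrist crop shows the bar top at (521,318), i.e. pixel (325,199), within 1 px of the prediction. The eye hole is empty at (750,277).

```bash
python3 - <<'E'
from h import *
import pickle
P=pickle.load(open("w4.pkl","rb"))
b=atz("wrist",(325.4,199.2),.178,P);e=atz("wrist",(411.2,183.9),.194,P);d=atz("wrist",(325,80+213/2.667),.178,P)
u=np.array([np.cos(np.radians(17)),np.sin(np.radians(17))]);n=np.array([u[1],-u[0]])
print("bar",b,"eye",e,"along",(e-b)[:2]@u,"out",(b-e)[:2]@n,"bar-door",(b-d)[:2]@n)
print(*delta([b[0],b[1],.144],107))
E
```

```text
bar [0.527 0.13  0.178] eye [0.585 0.165 0.194] along 0.0666883011788712 out 0.017113497165514704 bar-door 0.03342373323227954
[ 0.188  0.166 13.587] [-0.217 -0.017 -0.613]
```

Request:
step_arm([
  {"delta_pos": [0.2,0.1,4],"dr": [0,0,-0.6],"fingers": 0},
  {"delta_pos": [0.2,0.1,8],"dr": [0,0,-0.6],"fingers": 0},
  {"delta_pos": [0.2,0.1,11],"dr": [0,0,-0.6],"fingers": 0},
  {"delta_pos": [0.2,0.1,13],"dr": [0,0,-0.6],"fingers": 0},
  {"delta_pos": [0.2,0.1,13.5],"dr": [0,0,-0.6],"fingers": 0},
], newtons=30)

```text
time: 11.02
tool_pos: [0.5273, 0.1284, 0.1461]
tool_rot: [-3.14, 0.0, 1.865]
contact_force: [0.6, -0.6, 1.4]
opening: 0.0459
grip_force: 0.0
```

Request:
step_arm([
  {"delta_pos": [0,0,0],"dr": [0,0,0],"fingers": 0.4},
  {"delta_pos": [0,0,0],"dr": [0,0,0],"fingers": 1},
  {"delta_pos": [0,0,0],"dr": [0,0,0],"fingers": 1},
  {"delta_pos": [0,0,0],"dr": [0,0,0],"fingers": 1},
  {"delta_pos": [0,0,0],"dr": [0,0,0],"fingers": 1},
])

```text
time: 11.65
tool_pos: [0.5258, 0.1293, 0.1469]
tool_rot: [-3.138, 0.0, 1.867]
contact_force: [-7.5, -2.2, 5.4]
opening: 0.0089
grip_force: 30.0
```

```bash
cat >> h.py <<'E'
# hinge from bar start position, door yaw 17 deg, bar 39 mm out of the hinge axis
B0=np.array([.527,.130]); U=np.array([np.cos(np.radians(17)),np.sin(np.radians(17))]); N=np.array([U[1],-U[0]])
D=.039; H=B0-np.sqrt(.18**2-D**2)*U-D*N
def arc(a,B=B0):
    c,s=np.cos(np.radians(-a)),np.sin(np.radians(-a)); return H+np.array([[c,-s],[s,c]])@(B-H)
E
python3 - <<'E'
from h import *
s=robot.observe();print(s["tool_pos"],s["tool_rot"],s["opening"],s["contact_force"],s["qpos"]);print("hinge",H)
for a in (3,6,10,14,18,30,40,50,60):
    x=s["tool_pos"].copy(); x[:2]+=arc(a)-B0
    print(a,*delta(x,np.degrees(s["tool_rot"][2])-a))
E
```

```text
[0.526 0.129 0.147] [-3.138  0.     1.867] 0.008919441430151177 [-7.454 -2.243  5.412] [ 0.1    0.45   1.593 -0.001  1.103 -0.196]
hinge [0.348 0.116]
3 [-0.914 -0.228  0.001] [-0.187  0.006  3.   ]
6 [-1.816 -0.503  0.002] [-0.186  0.011  6.   ]
10 [-2.993 -0.942  0.003] [-0.186  0.018 10.   ]
14 [-4.136 -1.462  0.005] [-0.186  0.024 14.   ]
18 [-5.241 -2.061  0.007] [-0.185  0.031 18.   ]
30 [-8.267 -4.298  0.014] [-0.182  0.05  30.   ]
40 [-10.388  -6.61    0.022] [-0.178  0.067 40.   ]
50 [-12.075  -9.256   0.03 ] [-0.174  0.083 50.   ]
60 [-13.277 -12.154   0.04 ] [-0.168  0.099 60.   ]
```

Request:
step_arm([
  {"delta_pos": [-0.9,-0.3,0],"dr": [0,0,3],"fingers": 1},
  {"delta_pos": [-1.8,-0.6,0],"dr": [0,0,6],"fingers": 1},
  {"delta_pos": [-3.0,-1.05,0],"dr": [0,0,10],"fingers": 1},
  {"delta_pos": [-4.15,-1.55,0],"dr": [0,0,14],"fingers": 1},
  {"delta_pos": [-5.25,-2.15,0],"dr": [0,0,18],"fingers": 1},
])

```text
time: 12.28
tool_pos: [0.5214, 0.0729, 0.1469]
tool_rot: [-3.141, -0.001, 1.548]
contact_force: [-4.7, 2.9, 6.7]
opening: 0.0092
grip_force: 30.0
```

```bash
cat > st.py <<'E'
from h import *
import sys
S=np.array([.5258,.1293]);s=robot.observe();p=s["tool_pos"];print(p,np.degrees(s["tool_rot"][2]),s["opening"],s["contact_force"],s["torque"])
R=Ro.from_euler("xyz",s["tool_rot"]);print("F tool",R.inv().apply(s["contact_force"]))
h=H+S-B0; r0=S-h;r=p[:2]-h;ang=lambda v:np.degrees(np.arctan2(v[1],v[0]));a0=ang(r0)-ang(r)
print("door by bar",a0,"by yaw",107-np.degrees(s["tool_rot"][2]),"radius",np.linalg.norm(r))
for a in map(float,sys.argv[1:]):
    c,q=np.cos(np.radians(-a)),np.sin(np.radians(-a));x=p.copy();x[:2]=h+np.array([[c,-q],[q,c]])@r0
    print(a,*delta(x,107-a))
E
python3 st.py 22 26 30 34 38
```

```text
[0.521 0.073 0.147] 88.71119235596895 0.009224918187223824 [-4.748  2.867  6.685] [0.56  0.837 0.08 ]
F tool [ 2.764 -4.818 -6.678]
door by bar 18.08322190999109 by yaw 18.288807644031053 radius 0.1800738285314449
22.0 [-1.191 -0.31  -0.001] [-0.058 -0.04   3.711]
26.0 [-2.384 -0.703 -0.001] [-0.059 -0.038  7.711]
30.0 [-3.547 -1.179 -0.001] [-0.06  -0.036 11.711]
34.0 [-4.674 -1.734 -0.002] [-0.062 -0.034 15.711]
38.0 [-5.76  -2.366 -0.002] [-0.063 -0.032 19.711]
```

Request:
step_arm([
  {"delta_pos": [-1.2,-0.35,0],"dr": [0,0,3.8],"fingers": 1},
  {"delta_pos": [-2.4,-0.75,0],"dr": [0,0,7.8],"fingers": 1},
  {"delta_pos": [-3.55,-1.2,0],"dr": [0,0,11.8],"fingers": 1},
  {"delta_pos": [-4.7,-1.75,0],"dr": [0,0,15.8],"fingers": 1},
  {"delta_pos": [-5.8,-2.4,0],"dr": [0,0,19.8],"fingers": 1},
])

```text
time: 12.9
tool_pos: [0.4966, 0.0157, 0.1469]
tool_rot: [-3.141, -0.001, 1.202]
contact_force: [-3.3, 6.2, 5.9]
opening: 0.0096
grip_force: 30.0
```

```bash
python3 st.py 42 46 50 54 57 60
```

```text
[0.497 0.016 0.147] 68.89348131559309 0.009594639422506091 [-3.288  6.179  5.926] [0.946 0.517 0.034]
F tool [ 4.588 -5.296 -5.917]
door by bar 38.00254382603251 by yaw 38.10651868440691 radius 0.18017002242914087
42.0 [-1.212 -0.329 -0.001] [-0.034 -0.075  3.894]
46.0 [-2.405 -0.726 -0.003] [-0.037 -0.073  7.894]
50.0 [-3.566 -1.205 -0.004] [-0.04  -0.072 11.894]
54.0 [-4.691 -1.763 -0.005] [-0.042 -0.071 15.893]
57.0 [-5.508 -2.233 -0.006] [-0.044 -0.07  18.893]
60.0 [-6.299 -2.745 -0.007] [-0.046 -0.069 21.893]
```

Request:
step_arm([
  {"delta_pos": [-1.2,-0.35,0],"dr": [0,0,3.9],"fingers": 1},
  {"delta_pos": [-2.4,-0.75,0],"dr": [0,0,7.9],"fingers": 1},
  {"delta_pos": [-3.6,-1.2,0],"dr": [0,0,11.9],"fingers": 1},
  {"delta_pos": [-4.7,-1.8,0],"dr": [0,0,15.9],"fingers": 1},
  {"delta_pos": [-5.5,-2.25,0],"dr": [0,0,18.9],"fingers": 1},
])

```text
time: 13.52
tool_pos: [0.4563, -0.0276, 0.1469]
tool_rot: [3.142, -0.002, 0.873]
contact_force: [-1.1, 7.5, 4.3]
opening: 0.0095
grip_force: 30.0
```

```bash
python3 st.py 58.5 60
```

```text
[ 0.456 -0.028  0.147] 49.995725872160484 0.009519413357638383 [-1.107  7.53   4.343] [1.04  0.143 0.003]
F tool [ 5.064 -5.688 -4.334]
door by bar 56.88506384628477 by yaw 57.004274127839516 radius 0.18026779424586853
58.5 [-0.488 -0.142 -0.001] [ 0.003 -0.106  1.496]
60.0 [-0.944 -0.262 -0.002] [ 0.001 -0.106  2.996]
```

Request:
step_arm([
  {"delta_pos": [-0.5,-0.15,0],"dr": [0,0,1.5],"fingers": 1},
  {"delta_pos": [-0.95,-0.25,0],"dr": [0,0,3],"fingers": 1},
  {"delta_pos": [-0.95,-0.25,0],"dr": [0,0,3],"fingers": 1},
  {"delta_pos": [-0.95,-0.25,0],"dr": [0,0,3],"fingers": 1},
  {"delta_pos": [-0.95,-0.25,0],"dr": [0,0,3],"fingers": 1},
])

```text
time: 14.15
tool_pos: [0.4488, -0.0331, 0.1469]
tool_rot: [3.141, -0.002, 0.822]
contact_force: [-1.1, 5.7, 4.7]
opening: 0.0093
grip_force: 30.0
```

```bash
python3 st.py 60; python3 - <<'E'
from h import *
import cv2
# does the pot/jar region in the scene look unchanged? compare jar and pot patches with the first picture
im=viewer.read_camera("scene")[...,::-1].astype(int);a=cv2.imread("pics/scene0.png").astype(int)
for n,(u,v) in dict(jar=(282,215),studa=(203,268),socket=(323,340),valve=(360,318),gauge=(255,370),can=(185,348)).items():
    print(n,abs(im-a)[v-14:v+14,u-14:u+14].mean().round(1))
# blade-pot axis check: dark handle pixels above pot
print("handle px",(im[245:280,235:275].max(2)<70).sum(),(a[245:280,235:275].max(2)<70).sum())
E
```

```text
[ 0.449 -0.033  0.147] 47.11868654819205 0.009296751032070975 [-1.074  5.705  4.73 ] [0.856 0.07  0.075]
F tool [ 3.459 -4.667 -4.725]
door by bar 59.84962138596606 by yaw 59.88131345180795 radius 0.18030210362788426
60.0 [-0.04 -0.04 -0.  ] [ 0.021 -0.109  0.119]
jar 0.5
studa 1.0
socket 0.9
valve 0.8
gauge 1.0
can 0.9
handle px 79 0
```

The door is held at 60°, the jar and bystanders haven't moved, and the screwdriver is still in the pot.

```bash
python3 -c "
from cell import robot
print(robot.hand_in())"
```

```text
the job is handed in; nothing more can be done
None
```

I handed the job in at about 14 s: the screwdriver stands blade down in the tool pot, leaning on the rim, the arm is holding the cabinet door at about 60°, and the jar and the loose things I checked in the scene picture (all but the second stud) have not moved.

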